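Knock a jammed standoff out of its magazine tube and load the fixture

ROBOT

A 6-joint arm with a two-finger parallel gripper is mounted at the origin on the work surface. World frame = base frame: x ahead of the robot, y to its left, z up, the work surface at z = 0. Lengths are in m, angles in rad, forces in N, time in s.
With the tool pointing down it reaches from about 0.275 to 0.825 m from the base axis. Payload 4.9 kg.
Tool frame: the origin (TCP) lies midway between the tips of the shut fingers; the grasp point (between the pads) lies 19 mm behind it (grip_point_offset is the distance from the TCP to the grasp point, in m); z points along the fingers, x is the direction in which the jaws open and shut, and the axes are right-handed (so a half turn about z gives the same grasp; the last joint's range is limited). The gripper opens to 85 mm and grips with 20 to 120 N. Pads are 22 mm wide; open, the fingers measure 114 mm over their backs; the gripper's body (76 mm by 85 mm) begins 54 mm behind the grasp point. The pads swing forward as they close: fully open they stand 13 mm farther back than shut.
Start: joints at [-1.424, 0.326, -0.193, 1.052, 0, 1.437], TCP at [0.152, -0.528, 0.231] pointing down, gripper open.
Joint ranges: [-2.65, 2.65], [-0.97, 1.79], [-1.3, 1.35], [-1.93, 2.1], [-1.47, 1.37], [-3.14, 3.14]. Speed limits (rad/s): [2.57, 2.57, 3.14, 3.14, 3.14, 3.14].

INTERFACE

Orientations are given as a rotation vector (axis times angle).
In Python, from cell import * gives the robot as it stands. Calls block until the motion is done:
- movep(position, orientation): joint-space move of the TCP to a pose.
- move_l(position, velocity=0.15, rot=None, until_force=None): straight line of the TCP; rot=None keeps the orientation; velocity is the mean speed in m/s. With until_force (N) it stops when the force on the tool has changed by that much, and returns True; else False.
- set_joints(angles): joint-space move.
- let_go() and grab(newtons=None): open the fingers fully, or close them until they stop; newtons is the grip in N (None keeps the last).
- sleep(seconds).
- ik(position, orientation): joint angles nearest the present ones, or None.
- get_state(): the state.
- grab_frame(name): name is "scene" or "top" or "wrist"; returns a dict with "img" (480x640x3 uint8, red, green, blue), "fx", "fy", "cx", "cy" (pixels), "cam_to_world" (4x4, takes a point from camera to world coordinates); the wrist camera has in their place "T_tool_cam" (4x4, takes a point from camera to tool coordinates, whose origin is the TCP and whose axes are the tool frame's). Camera axes: x right, y down, z forward; pixel columns grow to the right and rows downward; lengths in m; the calibration is good to about 2 mm. A picture is of the moment at which its call begins: read the wrist's pose just before it. There is no depth.
A pose or a line that the arm cannot do raises MotionError and nothing moves.
- sign_off(): hands the job in, once; it reports no verdict.
Trained networks look in the newest picture that a camera, given by its name, has taken for a name from the list of things; names that differ only in an ending like _2 or _b are one class to them, and where a whole thing is asked for, a point or a joint stands for the part that bears it (a point fixed in the world has none). Each returns a list of dicts, best first, with "score" (0 to 1); they miss things now and then, are a little off and sometimes report something else, mostly with a low value. They report only what shows in the picture. A call takes as long as a camera call.
- spot_in(camera, name): "centre" ([column, row] in pixels, amid what is visible of it).
- silhouettes(camera, name): "mask" (480x640 bool, what is visible of it) and "centre" ([column, row] in pixels, amid what is visible of it).
- tip_of(camera, name): "centre" ([column, row] in pixels: a listed point, or the origin of a listed thing).
The state is a dict: "clock": time; "q": joint angles; "joint_velocities": joint speeds; "tau": joint torques, N m; "position": TCP position; "eef_rot": TCP orientation; "contact_force": force on the tool from outside, world axes, zero at the start; "wrist_torque": the same for the moment, N m; "finger_gap": opening from 0.0 (shut) to 1.0 (fully open).
Only numpy, scipy, OpenCV 4.12 (cv2) and the standard library are available. Lean on these libraries where they do the work, as an engineer would, in place of code of your own. Each camera call takes 0.05 s, during which the arm holds its last target.

TASK

A standoff is jammed in the neck of the clear magazine tube. Pick up the tube, tip it mouth down over the steel tray and tap its rim on the tray's tall edge until the standoff comes free and drops into the tray, then lay the tube back on its rubber mat. Then take the standoff and lay it flat, fully home, in the one empty nest of the black fixture, leaving everything else where it is.

Things in the scene. Friction and masses are not known exactly. Their poses are not given: they have to be found in the camera images.
- tube: Clear square magazine tube, 150 mm long, 32 x 32 mm outside (36 mm over the black rubber grip bands, 50 mm long, on its two sides at mid length), bore 24 x 24 mm, grey flange 54 x 54 x 8 mm at each end; 140 g. -x end open: its flange is the rim, 15 mm wide round the bore; +x end closed. Origin on the axis at mid length, +x from mouth to closed end. Starts lying level, z up, axis 31 mm above the table, mouth roughly to the robot.
- tube_catch (a point): Rubber catch in the tube's upper (+z) wall at mid length, pressing on the jammed part's tail. The part stays when the tube is only tipped; each brisk tap of the rim along the tube's axis (0.2 to 0.4 m/s) moves it some mm towards the mouth; after about 10 mm it is free and slides out by itself with the mouth 30 degrees or more below level.
- tube_mouth (a point): Centre of the tube's open mouth, 75 mm from the tube's origin along its -x.
- standoff: The jammed part: a plain aluminium square bar 70 x 20 x 20 mm, 70 g, smooth (friction about 0.22), ends alike. Origin at its centre, +x along its length. At the start it sits in the tube's bore, its centre 28 mm from the tube's origin towards the mouth and its nose 12 mm inside the rim.
- tray: Fixed sheet-steel tray 170 x 150 mm (x by y). Origin under its centre, on the table. Floor 4 mm thick; on its +x side a tall upright edge 150 mm wide, 3 mm thick, its top 70 mm above the table; the other three sides are low lips, top 14 mm above the table.
- tray_edge (a point): Middle of the tall edge's top, on its outer (+x of the tray) corner, 70 mm above the table. The tube comes from beyond the edge (+x of the tray), mouth towards the robot, and its rim face, below the bore, strikes this corner; the part then falls into the tray on the robot's side.
- rest: Fixed black rubber mat 220 x 120 x 4 mm on which the tube lies. Origin under its centre; long side along x.
- fixture: Fixed black base plate 270 x 110 x 10 mm carrying three white nests side by side, 80 mm apart along its x. Origin under its centre.
- nest_c: The empty white nest, any one of the three places. Origin under its centre, on the base plate (10 mm above the table). Pocket 26 mm (x) by 80 mm (y), its floor 14 mm above the nest's origin, its walls 10 mm high round the two ends only; over the middle 56 mm of its length it is a rib 16 mm wide, leaving room for fingers on both sides. A standoff lies in it with its length along the nest's y, its centre 24 mm above the nest's origin.
- nest_a: White nest, same as the empty one, already holding a standoff.
- nest_b: White nest, same as the empty one, already holding a standoff.
- filled_a: Standoff (70 x 20 x 20 mm) already lying in a nest; leave it.
- filled_b: Standoff (70 x 20 x 20 mm) already lying in a nest; leave it.
- mouse: Computer mouse 105 x 60 x 26 mm, bystander. Origin under its centre.
- dish: Round aluminium screw dish, 120 mm across, 22 mm high, bystander. Origin under its centre.
- driver: Orange electric screwdriver lying on its side, about 230 mm long, 40 mm wide, bystander. Origin under its handle's centre.
- tape: Roll of brown tape 90 mm across, 22 mm high, bystander. Origin under its centre.
- gauge: Steel gauge block 60 x 30 x 30 mm, bystander. Origin under its centre.

How it is judged:
On the way, in this order (a step that is already met when the one before it is completed fails the run):
1. the tube is tipped, mouth at least 21 degrees below level, with the standoff still jammed in it (angle between tube's own x axis and vertical below 1.2 rad and x of standoff in the frame of tube between -0.04 and 0.02 m), for 0.2 s.
2. the tipped tube's rim is tapped on the tray's tall edge (2 N or more) (all of step 1 and contact force between tube and tray above 2 N and z of tube_mouth in the frame of tray above 0.03 m and x of tube_mouth in the frame of tray_edge between -0.045 and 0.045 m).
3. the standoff has come out and lies in the tray (x of standoff in the frame of tray between -0.085 and 0.085 m and y of standoff in the frame of tray between -0.075 and 0.075 m and z of standoff in the frame of tray below 0.03 m and linear speed of standoff below 0.05 m/s and distance between standoff and tube above 0.09 m), for 0.2 s.
4. the tube lies released on its rubber mat (x of tube in the frame of rest between -0.04 and 0.04 m and y of tube in the frame of rest between -0.04 and 0.04 m and z of tube in the frame of rest below 0.036 m and angle between tube's own x axis and vertical between 1.47 and 1.67 rad and linear speed of tube below 0.03 m/s and contact force between the fingers and tube below 0.1 N), for 0.3 s.
At the end, for the whole second after the job is handed in: The standoff lies in the empty nest (centre within 5 mm across and 7 mm along the pocket, 3 mm in height, 7 degrees in direction), the tube lies level on its rubber mat (centre within 40 mm of the mat's centre each way), both released and at rest (all of step 4 and x of standoff in the frame of nest_c between -0.005 and 0.005 m and y of standoff in the frame of nest_c between -0.007 and 0.007 m and z of standoff in the frame of nest_c between 0.021 and 0.027 m and angle between the x axis of standoff and the y axis of nest_c, either way round below 0.12 rad and linear speed of standoff below 0.03 m/s and contact force between the fingers and standoff below 0.1 N); the robot touches nothing.
It fails at once if a standoff already in a nest is moved more than 15 mm (distance of any of filled_a, filled_b from where it was at the start of the episode above 0.015 m).
It fails at once if a bystander is pushed more than 30 mm (distance of any of mouse, dish, driver, tape, gauge from where it was at the start of the episode above 0.03 m).
It also fails if it takes over 51 s, if anything falls off the work surface, if the arm or the gripper's body presses on something with over 40 N, if the wrist force passes 120 N, or if a joint passes its speed limit or range.

## Working session

There is one attempt and no reset: what is moved stays moved. The work goes in short steps, each a Python script; the robot and the scene stay as the last script left them, time stands still between calls to the robot, and variables do not carry over. Pictures are saved under pics/ and viewed, and the job is handed in when it is done.

```bash
ls; mkdir -p pics
python3 - <<'E'
from cell import *
import cv2
for n in ["scene","top","wrist"]:
    f=grab_frame(n); cv2.imwrite(f"pics/{n}0.png",f["img"][:,:,::-1])
    print(n,f["fx"],f["cx"],f["cy"]); print(f.get("cam_to_world",f.get("T_tool_cam")))
for n in ["tube","tube_mouth","tube_catch","standoff","tray","tray_edge","rest","fixture","nest_c","nest_a","filled_a","mouse","dish","driver","tape","gauge"]:
    for c in ["scene","top"]:
        print(n,c,[(([round(float(v)) for v in d["centre"]]),round(d["score"],2)) for d in tip_of(c,n)[:4]])
print(get_state())
E
```

```text
pics
scene 466.7218335282869 319.19243057186276 234.34068047797345
[[-0.12021921  0.61012171 -0.78313398  1.30115921]
 [ 0.99246166  0.09278733 -0.0800647   0.09226791]
 [ 0.0238157  -0.78685577 -0.61667723  0.65565102]
 [ 0.          0.          0.          1.        ]]
top 526.6906732295586 318.08729582756513 238.51701145118167
[[ 1.81268686e-02 -9.80622978e-01  1.95064070e-01  3.41848507e-01]
 [-9.99829593e-01 -1.84600238e-02  1.09995485e-04 -9.07776083e-03]
 [ 3.49302327e-03 -1.95032824e-01 -9.80790496e-01  1.08309304e+00]
 [ 0.00000000e+00  0.00000000e+00  0.00000000e+00  1.00000000e+00]]
wrist 350.95125075073395 321.66825033071933 235.71923180086463
[[ 9.99999769e-01  6.00548384e-04  3.19115266e-04 -3.40652883e-04]
 [-6.68517578e-04  9.54188362e-01  2.99205819e-01 -7.68711660e-02]
 [-1.24808502e-04 -2.99205963e-01  9.54188543e-01 -1.41566996e-01]
 [ 0.00000000e+00  0.00000000e+00  0.00000000e+00  1.00000000e+00]]
tube scene [([182, 210], 0.69)]
tube top [([467, 282], 0.93)]
tube_mouth scene [([183, 192], 0.97), ([304, 244], 0.57)]
tube_mouth top [([480, 317], 0.85)]
tube_catch 
[... 1187 characters left out ...]
uge top [([196, 358], 0.66)]
{'clock': 1.75, 'q': array([-1.42419987e+00,  3.26213135e-01, -1.92597253e-01,  1.05196129e+00,
       -4.57024565e-06,  1.43664012e+00]), 'joint_velocities': array([ 0.00019991, -0.00029078, -0.0017467 ,  0.00173294, -0.00071463,
        0.00030823]), 'tau': array([ 1.21901106e-03, -4.43322873e+01,  2.62752557e+01,  1.30345012e-03,
       -1.76520678e-05,  2.17381313e-05]), 'position': array([ 0.15243114, -0.52848988,  0.23127472]), 'eef_rot': array([ 2.51038829e+00, -1.88876302e+00,  2.25079088e-05]), 'contact_force': array([-0.39308056, -0.91048821, -0.10372226]), 'wrist_torque': array([-0.00096298, -0.02961   ,  0.03249394]), 'finger_gap': 0.9990070939415159}
```

View pics/scene0.png

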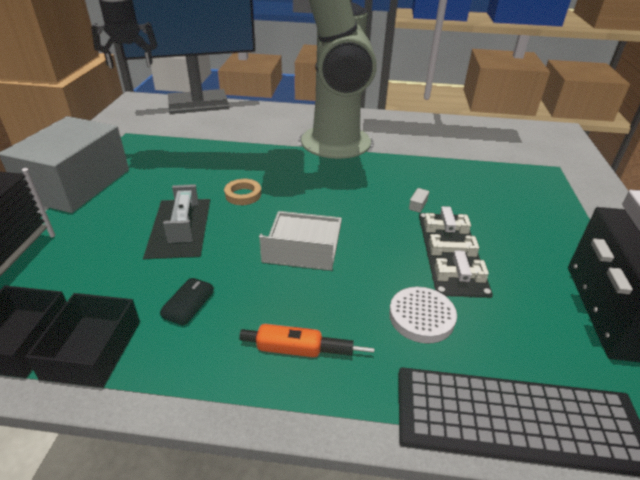

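View pics/top0.png

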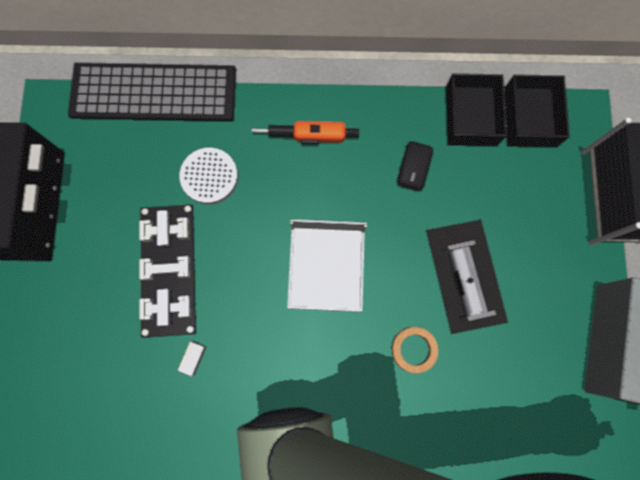

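Run:
```python
import cv2
t=cv2.imread("pics/top0.png")
def z(n,r0,r1,c0,c1,k):
    cv2.imwrite(n,cv2.resize(t[r0:r1,c0:c1],None,fx=k,fy=k,interpolation=cv2.INTER_CUBIC))
z("pics/z_tube.png",210,340,410,530,4.5)
z("pics/z_tray.png",210,320,275,385,5)
z("pics/z_nest.png",195,345,110,220,4)
```

```text
(no output)
```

View pics/z_tube.png

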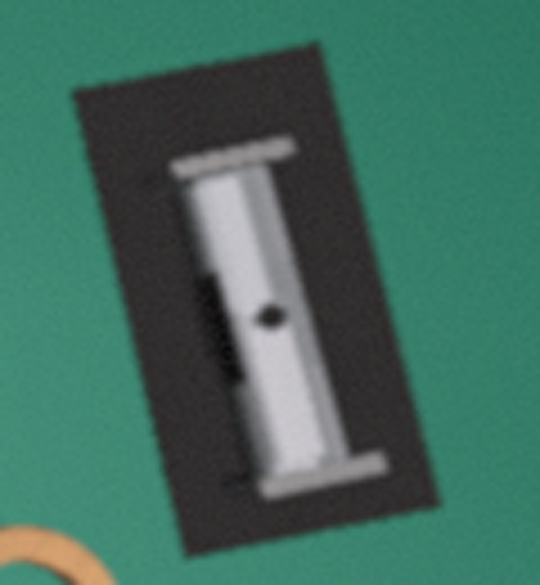

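View pics/z_tray.png

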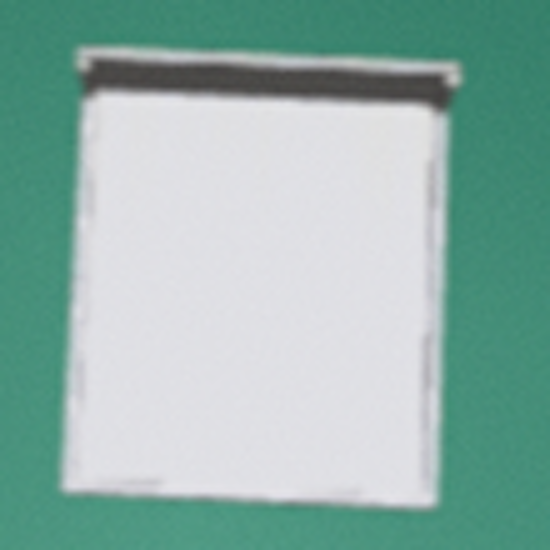

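View pics/z_nest.png

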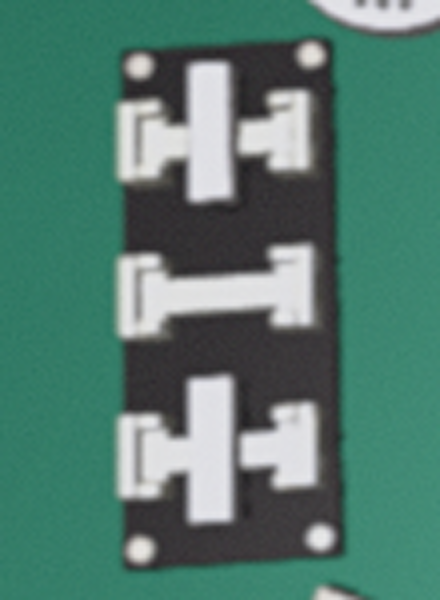

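```bash
cat > geo.py <<'E'
import numpy as np, cv2
C={"scene":(466.7218335282869,319.19243057186276,234.34068047797345,np.array([[-0.12021921,0.61012171,-0.78313398,1.30115921],[0.99246166,0.09278733,-0.0800647,0.09226791],[0.0238157,-0.78685577,-0.61667723,0.65565102]])),
"top":(526.6906732295586,318.08729582756513,238.51701145118167,np.array([[1.81268686e-02,-9.80622978e-01,1.95064070e-01,3.41848507e-01],[-9.99829593e-01,-1.84600238e-02,1.09995485e-04,-9.07776083e-03],[3.49302327e-03,-1.95032824e-01,-9.80790496e-01,1.08309304e+00]]))}
def onplane(cam,px,z):
    f,cx,cy,T=C[cam]
    d=T[:,:3]@np.array([(px[0]-cx)/f,(px[1]-cy)/f,1.0]); o=T[:,3]
    return o+d*(z-o[2])/d[2]
def proj(cam,P):
    f,cx,cy,T=C[cam]; p=T[:,:3].T@(np.asarray(P)-T[:,3]); return np.array([f*p[0]/p[2]+cx,f*p[1]/p[2]+cy])
E
python3 - <<'E'
from geo import *
np.set_printoptions(precision=4,suppress=True)
def zz(pts,k,c0,r0): return [(x/k+c0-.5+.5/k,y/k+r0-.5+.5/k) for x,y in pts]
rest=zz([(75,92),(320,43),(440,505),(187,555)],4.5,410,210)
R=np.array([onplane("top",p,.004) for p in rest]); print("rest",R,R.mean(0), np.linalg.norm(R[0]-R[1]),np.linalg.norm(R[1]-R[2]))
a=R[[0,1]].mean(0)-R[[2,3]].mean(0); print("rest yaw",np.arctan2(a[1],a[0]))
print("catch",onplane("top",zz([(270,317)],4.5,410,210)[0],.047), onplane("scene",(180,209),.047))
fl=zz([(172,163),(293,142),(386,458),(265,488)],4.5,410,210)
F=np.array([onplane("top",p,.058) for p in fl]);print("flange",F,np.linalg.norm(F[0]-F[1]),np.linalg.norm(F[2]-F[3]),F.mean(0))
a=F[[0,1]].mean(0)-F[[2,3]].mean(0); print("tube yaw",np.arctan2(a[1],a[0]),np.linalg.norm(a))
print("mouth",onplane("top",(480,317),.031),onplane("scene",(183,192),.031),"orig",onplane("top",(467,282),.031))
e=zz([(77,49),(462,65)],5,275,210)
E=np.array([onplane("top",p,.07) for p in e]);print("edge",E,E.mean(0),np.linalg.norm(E[0]-E[1]))
l=zz([(62,491),(437,507)],5,275,210)
L=np.array([onplane("top",p,.014) for p in l]);print("lip",L,L.mean(0),np.linalg.norm(L[0]-L[1]))
fx=zz([(122,46),(330,40),(343,553),(126,570)],4,110,195)
X=np.array([onplane("top",p,.010) for p in fx]);print("fix",X,X.mean(0),np.linalg.norm(X[0]-X[1]),np.linalg.norm(X[1]-X[2]))
a=X[[0,1]].mean(0)-X[[2,3]].mean(0); print("fix yaw",np.arctan2(a[1],a[0]))
# nest wall outer edges at z=.034 (left-most and right-most corners of middle nest)
n=zz([(118,256),(313,244),(315,325),(121,338)],4,110,195)
N=np.array([onplane("top",p,.034) for p in n]);print("nest",N,N.mean(0))
b=zz([(187,63),(228,62),(233,201),(189,202)],4,110,195); B=np.array([onplane("top",p,.044) for p in b]);print("barA",B,B.mean(0),np.linalg.norm(B[0]-B[3]),np.linalg.norm(B[0]-B[1]))
b=zz([(188,378),(232,376),(235,521),(190,523)],4,110,195); B=np.array([onplane("top",p,.044) for p in b]);print("barB",B,B.mean(0),np.linalg.norm(B[0]-B[3]))
from cell import get_state; print(get_state()["clock"])
E
python3 - <<'E'
import cv2
t=cv2.imread("pics/scene0.png")
cv2.imwrite("pics/z_s1.png",cv2.resize(t[185:305,400:500],None,fx=5,fy=5,interpolation=cv2.INTER_CUBIC))
E
```

```text
rest [[ 0.5788 -0.2355  0.004 ]
 [ 0.6045 -0.3508  0.004 ]
 [ 0.3915 -0.3959  0.004 ]
 [ 0.3672 -0.2811  0.004 ]] [ 0.4855 -0.3158  0.004 ] 0.11809321231609705 0.21772867161614795
rest yaw 0.21047527303388777
catch [ 0.4698 -0.3099  0.047 ] [ 0.4837 -0.3069  0.047 ]
flange [[ 0.5358 -0.2662  0.058 ]
 [ 0.5462 -0.3199  0.058 ]
 [ 0.4085 -0.3543  0.058 ]
 [ 0.3948 -0.3018  0.058 ]] 0.05468449689280679 0.0542767231023755 [ 0.4713 -0.3105  0.058 ]
tube yaw 0.24651224701144964 0.14366420524474144
mouth [ 0.3987 -0.3324  0.031 ] [ 0.3924 -0.3354  0.031 ] orig [ 0.4678 -0.3092  0.031 ]
edge [[ 0.5808  0.0472  0.07  ]
 [ 0.5772 -0.1049  0.07  ]] [ 0.579  -0.0289  0.07  ] 0.15214673120962235
lip [[ 0.4109  0.0511  0.014 ]
 [ 0.4072 -0.1001  0.014 ]] [ 0.4091 -0.0245  0.014 ] 0.1513060473035287
fix [[0.6176 0.366  0.01  ]
 [0.6229 0.2571 0.01  ]
 [0.3579 0.2335 0.01  ]
 [0.3475 0.3413 0.01  ]] [0.4865 0.2995 0.01  ] 0.10903201633628856 0.26612988872116783
fix yaw 0.09018050619405935
nest [[0.5024 0.3505 0.034 ]
 [0.5104 0.2529 0.034 ]
 [0.4694 0.2492 0.034 ]
 [0.4611 0.3455 0.034 ]] [0.4858 0.2995 0.034 ]
barA [[0.6006 0.3205 0.044 ]
 [0.6015 0.2997 0.044 ]
 [0.5298 0.2919 0.044 ]
 [0.5289 0.3139 0.044 ]] [0.5652 0.3065 0.044 ] 0.07196699005850325 0.020772754941122285
barB [[0.4408 0.3075 0.044 ]
 [0.4422 0.2859 0.044 ]
 [0.3717 0.2792 0.044 ]
 [0.3703 0.301  0.044 ]] [0.4063 0.2934 0.044 ] 0.07074889395407272
1.75
```

View pics/z_s1.png

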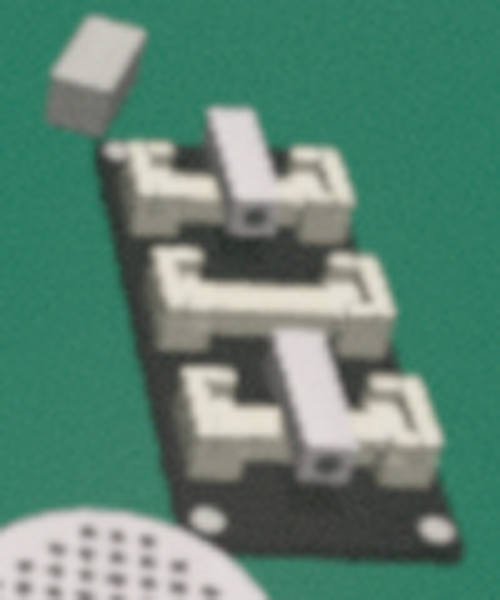

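```bash
cat > h.py <<'E'
import numpy as np
from scipy.spatial.transform import Rotation as Ro
from cell import *
from geo import *
np.set_printoptions(precision=4,suppress=True)
def toolrot(psi,a=0.,s=1):
    """tube +x at yaw psi, pitched up by a; tool z normal to it (down), tool x = s*tube y"""
    u=np.array([np.cos(psi),np.sin(psi),0]); k=np.array([0,0,1.])
    tx=u*np.cos(a)+k*np.sin(a); tz=u*np.sin(a)-k*np.cos(a)
    x=s*np.array([-np.sin(psi),np.cos(psi),0])
    return Ro.from_matrix(np.column_stack([x,np.cross(tz,x),tz])).as_rotvec(), tx, tz
G=.018  # TCP ahead of tube axis
E0=np.array([.579,-.029,.07]); TY=-.025
def tap_pose(a,back,below=.0195,s=1):
    r,tx,tz=toolrot(TY,a,s)
    M=E0-below*tz   # tz points to tube -z side
    c=M+.075*tx+back*tx
    return c+G*tz, r, c
def shot(n,fn,crop=None,k=1):
    f=grab_frame(n); im=f["img"][:,:,::-1]
    if crop: r0,r1,c0,c1=crop; im=im[r0:r1,c0:c1]
    cv2.imwrite("pics/"+fn,cv2.resize(im,None,fx=k,fy=k,interpolation=cv2.INTER_CUBIC)); return f
E
python3 - <<'E'
from h import *
print("driver",onplane("top",(318,132),.02),"mouse",onplane("top",(414,169),.02))
for s in (1,-1):
    print(s)
    r,_,tz=toolrot(.235,0,s)
    for z in (.013,.15): print("grasp",ik([.4705,-.310,z],r))
    r,_,_=toolrot(TY,.0,s); print("carry0",ik([.6,-.1,.2],r))
    for a in (.55,.66,.75):
        for b in (.0,.05): 
            p,r,c=tap_pose(a,b,s=s); print("tap",a,b,p,ik(p,r))
    # nest: standoff end grip: jaws along nest y
    r,_,_=toolrot(.086,0,s); print("nest",ik([.486,.2995,.03],r))
E
```

```text
driver [ 0.7861 -0.0046  0.02  ] mouse [ 0.707 -0.209  0.02 ]
1
grasp [-0.7136  0.5855 -0.4119  0.5734  0.     -0.9486]
grasp [-0.7136  0.4167 -0.2778  0.8762  0.     -0.9486]
carry0 [-0.2864  0.4547 -0.0804  1.0357  0.     -0.2614]
tap 0.55 0.0 [ 0.6421 -0.0306  0.1105] [-0.2076  0.3335 -0.7462 -0.0514  0.095  -0.1561]
tap 0.55 0.05 [ 0.6847 -0.0316  0.1366] [-0.1927  0.3529 -0.6163  0.0579  0.0874 -0.1434]
tap 0.66 0.0 [ 0.6373 -0.0305  0.1172] [-0.2207  0.3117 -0.8668 -0.2584  0.1195 -0.1553]
tap 0.66 0.05 [ 0.6768 -0.0314  0.1478] [-0.2049  0.3086 -0.7433 -0.1333  0.1099 -0.1427]
tap 0.75 0.0 [ 0.6328 -0.0303  0.1222] [-0.2324  0.3121 -0.9628 -0.4434  0.1408 -0.1528]
tap 0.75 0.05 [ 0.6694 -0.0313  0.1563] [-0.2159  0.2858 -0.8451 -0.301   0.1297 -0.1405]
nest [ 0.423   0.5715 -0.3793  0.6199  0.      0.337 ]
-1
grasp [-0.7136  0.5855 -0.4119  0.5734  0.      2.193 ]
grasp [-0.7136  0.4167 -0.2778  0.8762  0.      2.193 ]
carry0 [-0.2864  0.4547 -0.0804  1.0357  0.      2.8801]
tap 0.55 0.0 [ 0.6421 -0.0306  0.1105] [-0.2076  0.3335 -0.7462 -0.0514  0.095   2.9855]
tap 0.55 0.05 [ 0.6847 -0.0316  0.1366] [-0.1927  0.3529 -0.6163  0.0579  0.0874  2.9982]
tap 0.66 0.0 [ 0.6373 -0.0305  0.1172] [-0.2207  0.3117 -0.8668 -0.2584  0.1195  2.9862]
tap 0.66 0.05 [ 0.6768 -0.0314  0.1478] [-0.2049  0.3086 -0.7433 -0.1333  0.1099  2.9989]
tap 0.75 0.0 [ 0.6328 -0.0303  0.1222] [-0.2324  0.3121 -0.9628 -0.4434  0.1408  2.9888]
tap 0.75 0.05 [ 0.6694 -0.0313  0.1563] [-0.2159  0.2858 -0.8451 -0.301   0.1297  3.0011]
nest [ 0.423   0.5715 -0.3793  0.6199  0.     -2.8046]
```

Run:
```python
from h import *
r,_,_=toolrot(.235)
movep([.4705,-.310,.16],r)
s=get_state();print(s["clock"],s["position"])
f=shot("wrist","w1.png")
for n in ["tube","tube_catch","tube_mouth"]:
    for d in tip_of("wrist",n)[:2]: print(n,d["centre"],d["score"])
T=f["T_tool_cam"]; Rm=Ro.from_rotvec(s["eef_rot"]).as_matrix()
W=np.eye(4);W[:3,:3]=Rm;W[:3,3]=s["position"]; np.save("w1.npy",W@T)
```

```text
3.8 [ 0.4704 -0.3104  0.1601]
tube [319.7, 222.8] 0.71
tube_catch [322.7, 229.1] 0.68
tube_mouth [323.7, 127.3] 0.76
```

View pics/w1.png

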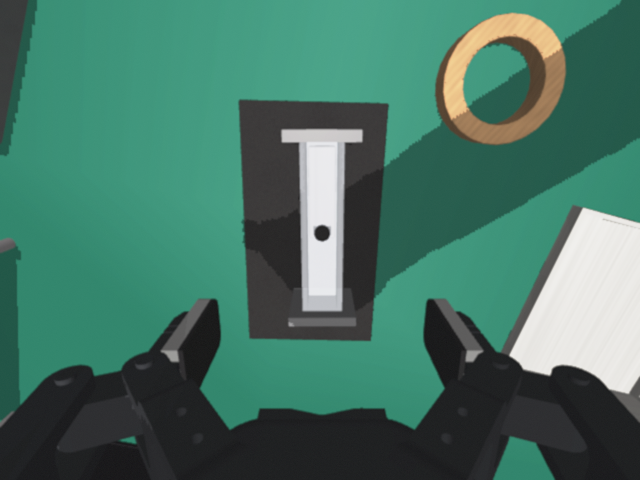

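Run:
```python
from h import *
W=np.load("w1.npy")
def wp(px,z):
    d=W[:3,:3]@np.array([(px[0]-321.668)/350.951,(px[1]-235.719)/350.951,1]); return W[:3,3]+d*(z-W[2,3])/d[2]
print("catch",wp((322,233),.047))
A=wp((322,130),.058);B=wp((322,318),.058);print("mouth end, closed end top",A,B,np.arctan2(*(B-A)[[1,0]]),np.linalg.norm(B-A))
l=wp((281,131),.058);q=wp((362,131),.058);print(l,q,np.linalg.norm(l-q),np.arctan2(*(q-l)[[1,0]])+np.pi/2)
r=np.array([wp(p,.004) for p in [(239,100),(387,104),(371,340),(250,338)]]);print("rest",r.mean(0))
```

```text
catch [ 0.4718 -0.3095  0.047 ]
mouth end, closed end top [ 0.3989 -0.3269  0.058 ] [ 0.5364 -0.294   0.058 ] 0.23501061499499667 0.14138665084167024
[ 0.4058 -0.3533  0.058 ] [ 0.3933 -0.3009  0.058 ] 0.05389853109991767 3.3763260298934585
rest [ 0.4865 -0.3153  0.004 ]
```

Run:
```python
from h import *
move_l([.4715,-.3095,.014],velocity=.2)
grab(100)
s=get_state();print(s["clock"],s["finger_gap"],s["contact_force"],s["position"])
move_l([.4715,-.3095,.16],velocity=.2)
s=get_state();print(s["clock"],s["finger_gap"],s["contact_force"])
p,r,c=tap_pose(.66,.045)
movep(p+[0,0,.06],r)
sleep(.2)
s=get_state();print(s["clock"],s["position"],s["contact_force"])
f=shot("scene","s2.png",(120,330,200,480),2.8)
shot("top","t2.png",(100,330,200,480),2.6)
```

```text
5.4 0.4060795654343482 [-0.5326  1.1678  5.2689] [ 0.4721 -0.3101  0.0151]
6.2833 0.40087992579230597 [-0.339  -0.3988 -2.291 ]
7.7667 [ 0.673  -0.0325  0.2046] [ 0.5047 -0.2572 -2.8638]
```

View pics/s2.png

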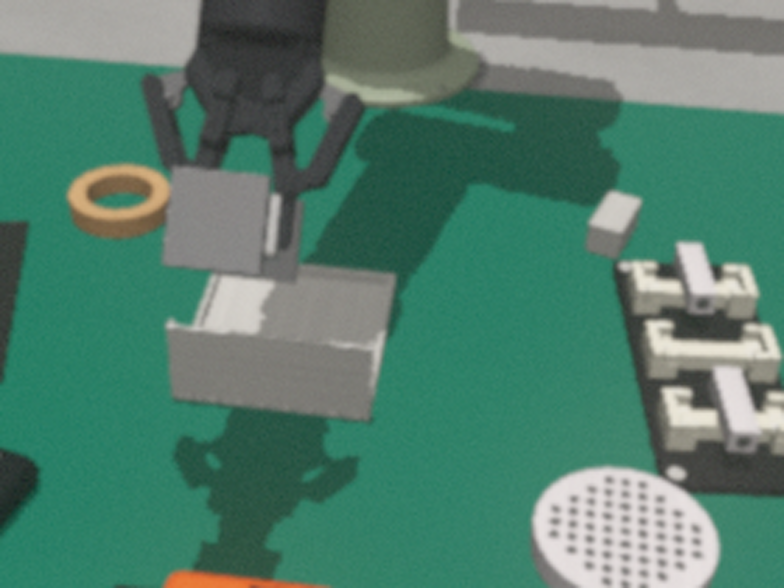

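View pics/t2.png

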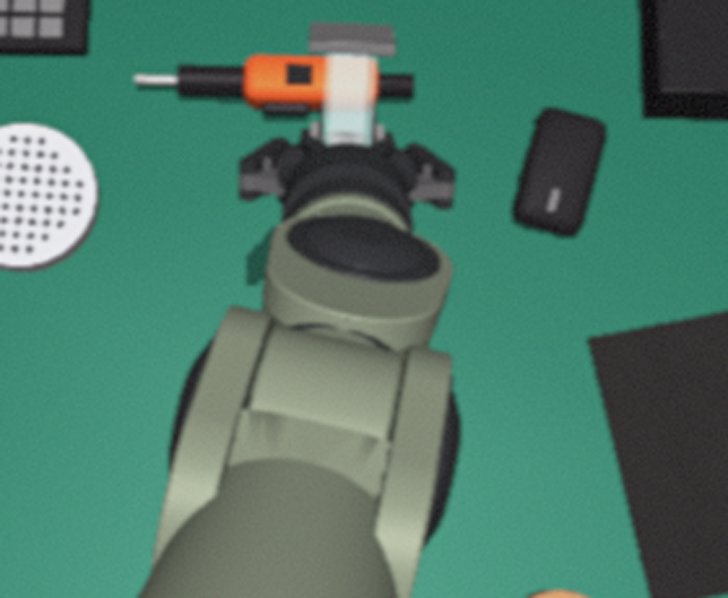

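Run:
```python
from h import *
p,r,c=tap_pose(.66,.045); q,_,_=tap_pose(.66,-.02)
move_l(p,velocity=.15)
sleep(.1)
hit=move_l(q,velocity=.2,until_force=10)
s=get_state();_,tx,_=toolrot(TY,.66)
print(hit,s["clock"],s["position"],"back",np.dot(s["position"]-p,tx)+.045,s["contact_force"],s["finger_gap"])
shot("scene","s3.png",(140,290,220,420),3.8)
move_l(p,velocity=.2); s=get_state();print(s["clock"],s["contact_force"],s["position"]-p,s["finger_gap"])
```

```text
True 8.8333 [ 0.6362 -0.031   0.1177] back -0.000547514545369221 [ 2.6008  0.2534 -0.3745] 0.4093407001594075
9.275 [-1.3022  0.1157 -2.3536] [ 0.001  -0.0001  0.0014] 0.4039509761274638
```

View pics/s3.png

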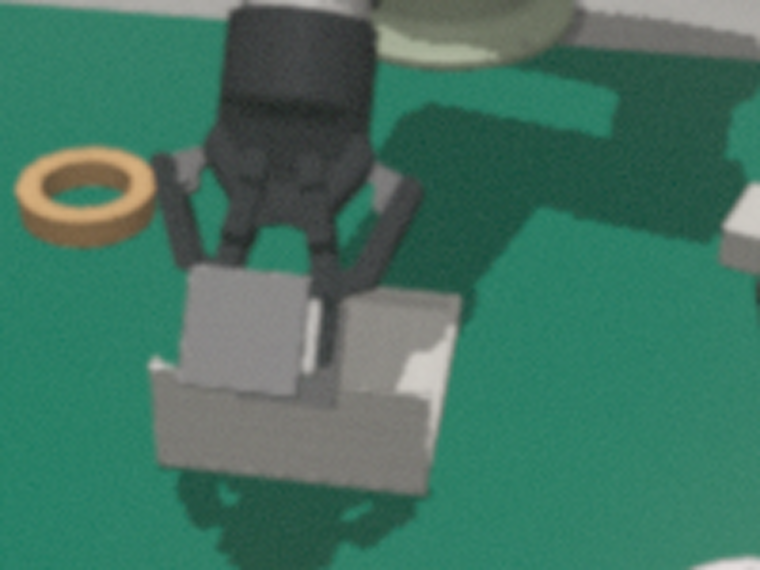

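Run:
```python
from h import *
p,r,c=tap_pose(.66,.045); q,_,_=tap_pose(.66,-.025)
for i in range(2):
    hit=move_l(q,velocity=.22,until_force=10)
    sleep(.1); 
    move_l(p,velocity=.22); sleep(.05)
    s=get_state();print(hit,s["clock"],s["contact_force"],s["finger_gap"])
shot("scene","s4.png",(140,290,220,420),3.8)
shot("top","t4.png",(190,340,240,430),3.8)
for d in spot_in("scene","standoff")+spot_in("top","standoff"): print(d)
```

```text
True 10.0833 [-0.3035 -0.2229 -2.1756] 0.40499209563534877
True 10.8917 [-0.0271  0.6254 -2.5515] 0.4094750682476512
{'centre': [311.1, 228.3], 'score': 0.67}
```

View pics/s4.png

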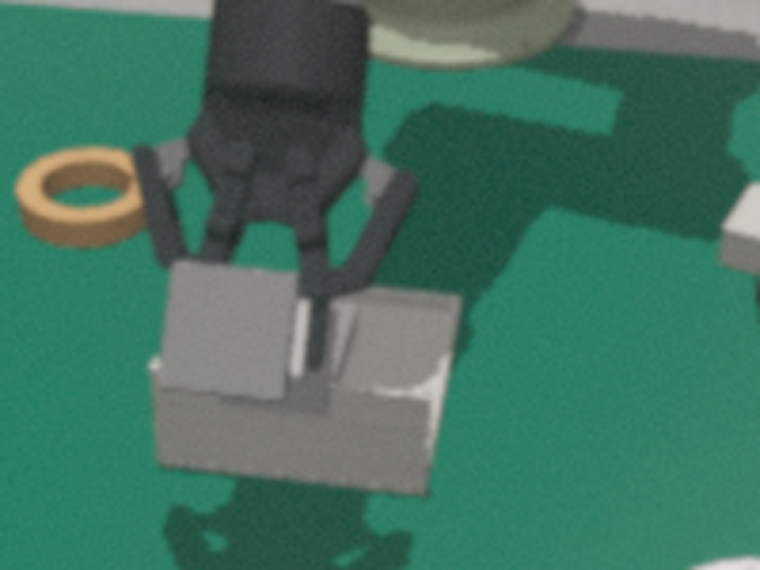

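View pics/t4.png

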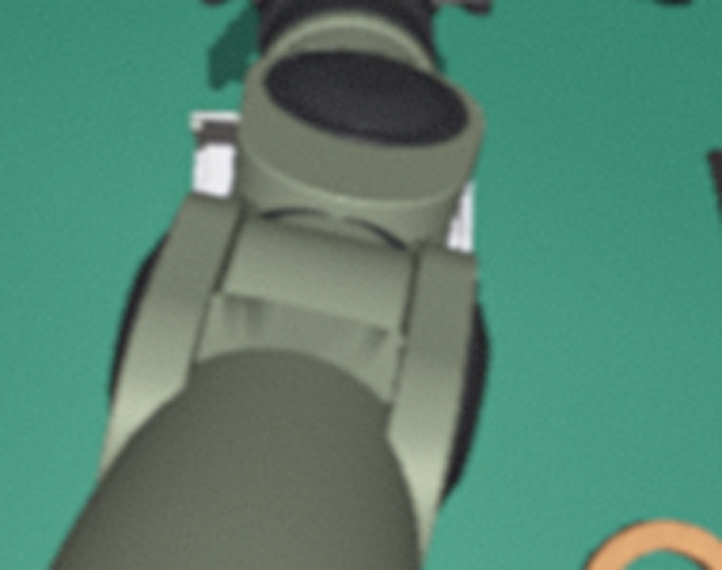

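Run:
```python
from h import *
sleep(.15)
shot("scene","s5.png",(180,270,250,370),6)
shot("wrist","w5.png")
s=get_state();print(s["clock"],s["contact_force"])
for n in("scene","wrist"):
  for d in spot_in(n,"standoff"): print(n,d)
```

```text
11.3417 [ 0.3474 -0.5424 -2.3131]
scene {'centre': [311.5, 229.3], 'score': 0.6}
scene {'centre': [443.8, 223.3], 'score': 0.27}
```

View pics/s5.png

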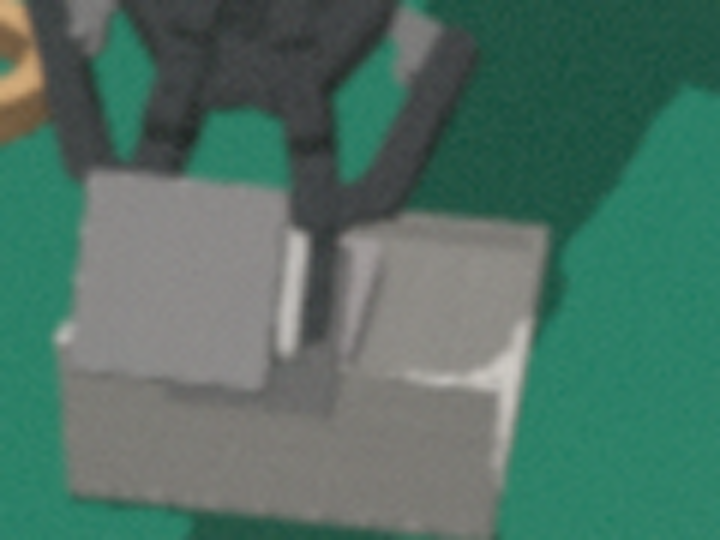

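View pics/w5.png

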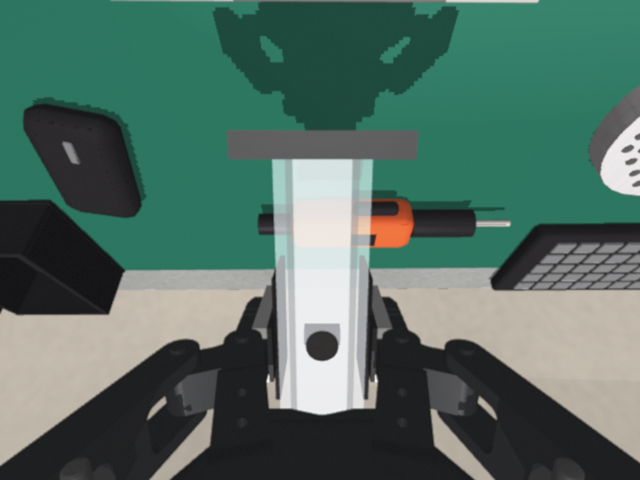

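Run:
```python
from h import *
p,r,c=tap_pose(.66,.045)
move_l(p+[0.01,0,.07],velocity=.25)
r,_,_=toolrot(.225)
movep([.48,-.313,.12],r)
s=get_state();print(s["clock"],s["contact_force"])
shot("top","t6.png",(200,330,260,520),2.9)
shot("scene","s6.png",(160,290,130,370),3.2)
for n in("scene","top"):
  for d in spot_in(n,"standoff"): print(n,d)
```

```text
13.2 [ 0.5244  0.6428 -1.8299]
top {'centre': [161.5, 310.5], 'score': 0.58}
top {'centre': [322.5, 277.4], 'score': 0.56}
```

View pics/s6.png

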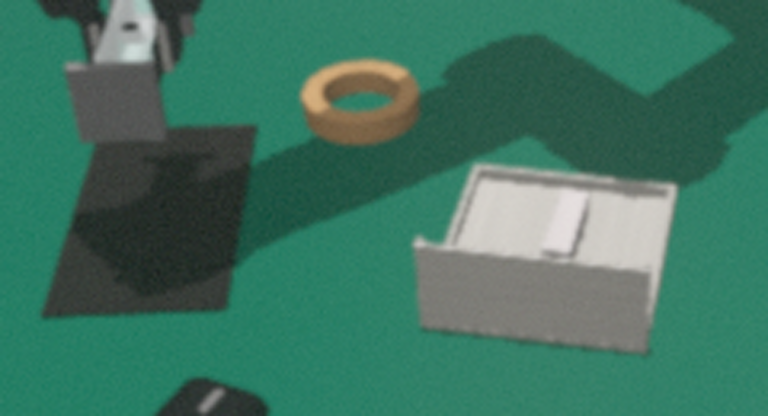

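View pics/t6.png

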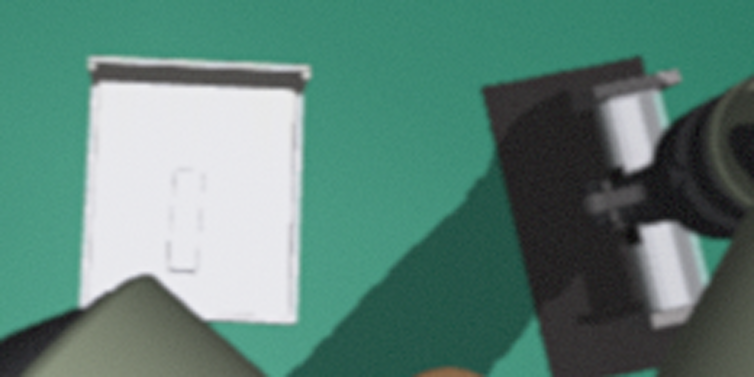

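Run:
```python
from h import *
hit=move_l([.48,-.313,.0145],velocity=.1,until_force=4)
s=get_state();print(hit,s["clock"],s["position"],s["contact_force"])
let_go()
move_l([.48,-.313,.13],velocity=.25)
s=get_state();print(s["clock"],s["contact_force"])
f=shot("wrist","w7.png")
q=np.array([[175,170],[207,172],[197,272],[168,270]])/2.9+[260,200]
P=np.array([onplane("top",p,.024) for p in q]);print(P,P.mean(0),np.linalg.norm(P[0]-P[3]),np.linalg.norm(P[1]-P[2]),np.linalg.norm(P[0]-P[1]))
a=P[:2].mean(0)-P[2:].mean(0);psi=np.arctan2(a[1],a[0]);print(psi)
```

```text
True 14.3667 [ 0.4792 -0.3123  0.0175] [-0.9848  1.2549  9.8161]
15.525 [ 0.756  -0.7098  0.0291]
[[ 0.5109 -0.0143  0.024 ]
 [ 0.5099 -0.0368  0.024 ]
 [ 0.4397 -0.0308  0.024 ]
 [ 0.4407 -0.0107  0.024 ]] [ 0.4753 -0.0231  0.024 ] 0.07026842419519244 0.07044305854418277 0.022492346656944332
-0.06854432153532164
```

View pics/w7.png

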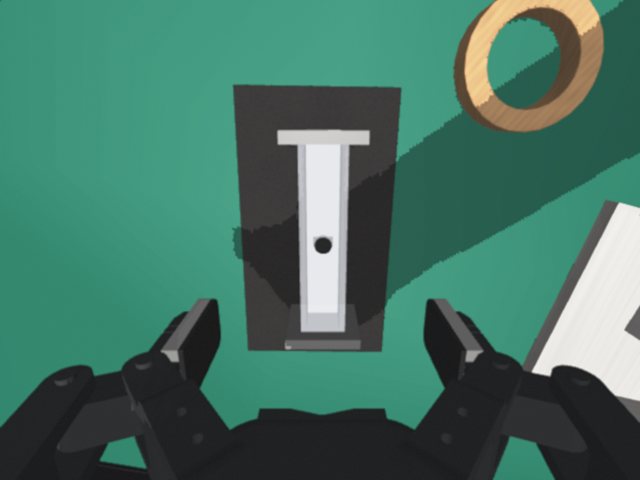

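Run:
```python
from h import *
for s in (1,-1):
    r,_,_=toolrot(-.0685-np.pi/2,0,s); print(s,ik([.475,-.023,.009],r),ik([.475,-.023,.15],r))
    r,_,_=toolrot(.086,0,s); print(ik([.486,.2995,.05],r))
r,_,_=toolrot(-.0685-np.pi/2,0,1)
movep([.475,-.023,.15],r)
s=get_state();print(s["clock"],s["position"])
f=shot("wrist","w8.png")
T=f["T_tool_cam"]; W=np.eye(4);W[:3,:3]=Ro.from_rotvec(s["eef_rot"]).as_matrix();W[:3,3]=s["position"]; np.save("w8.npy",W@T)
for d in silhouettes("wrist","standoff")[:2]:
    m=d["mask"].astype(np.uint8); print(d["score"],d["centre"],m.sum(),cv2.boxPoints(cv2.minAreaRect(cv2.findNonZero(m))))
```

```text
1 [-0.2038  0.4755 -0.6497  0.4456  0.      1.4355] [-0.2038  0.2666 -0.5033  0.8009  0.      1.4355]
[ 0.423   0.5443 -0.3638  0.6627  0.      0.337 ]
-1 [-0.2038  0.4755 -0.6497  0.4456  0.     -1.7061] [-0.2038  0.2666 -0.5033  0.8009  0.     -1.7061]
[ 0.423   0.5443 -0.3638  0.6627  0.     -2.8046]
17.6083 [ 0.475  -0.0232  0.1498]
0.79 [323.5, 221.5] 2489 [[281.7699 207.0542]
 [368.9607 205.9364]
 [369.3425 235.7135]
 [282.1517 236.8314]]
```

View pics/w8.png

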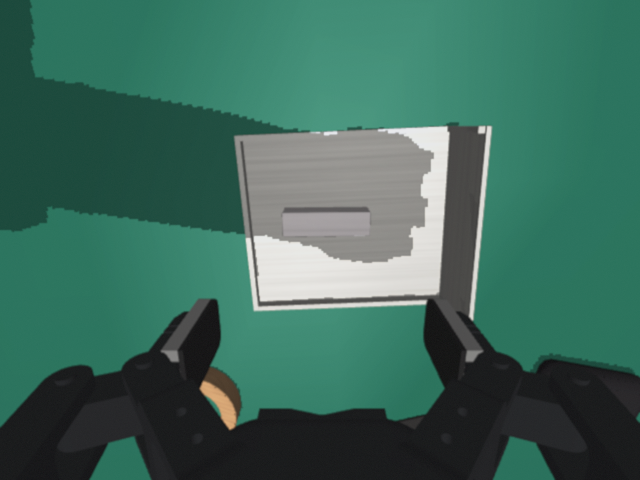

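Run:
```python
from h import *
W=np.load("w8.npy")
def wp(px,z):
    d=W[:3,:3]@np.array([(px[0]-321.668)/350.951,(px[1]-235.719)/350.951,1]); return W[:3,3]+d*(z-W[2,3])/d[2]
P=np.array([wp(p,.024) for p in [(282,212),(370,211),(369.5,235.5),(282,236.5)]]);print(P,P.mean(0),np.linalg.norm(P[0]-P[1]),np.linalg.norm(P[1]-P[2]))
a=P[1]+P[2]-P[0]-P[3];print(np.arctan2(a[1],a[0]))
```

```text
[[ 0.4452 -0.0086  0.024 ]
 [ 0.5138 -0.0125  0.024 ]
 [ 0.5129 -0.0325  0.024 ]
 [ 0.4431 -0.0286  0.024 ]] [ 0.4788 -0.0206  0.024 ] 0.06876963656867029 0.020056769291662953
-0.05599649387751097
```

Run:
```python
from h import *
r,_,_=toolrot(-.06-np.pi/2)
move_l([.478,-.021,.05],velocity=.2,rot=r)
hit=move_l([.478,-.021,.009],velocity=.08,until_force=5)
s=get_state();print(hit,s["clock"],s["position"],s["contact_force"])
if not hit:
    grab(40)
    s=get_state();print(s["clock"],s["finger_gap"],s["contact_force"],s["position"])
    move_l([.478,-.021,.15],velocity=.2)
    s=get_state();print(s["clock"],s["finger_gap"],s["contact_force"])
f=shot("wrist","w9.png")
```

```text
False 19.0167 [ 0.4783 -0.0211  0.0093] [ 0.1721 -0.3096  0.0049]
19.3167 0.8054313892681578 [-0.4364  0.2775  6.195 ] [ 0.4788 -0.0212  0.0098]
20.175 0.7981058648279818 [-0.5056 -0.0159 -0.7787]
```

View pics/w9.png

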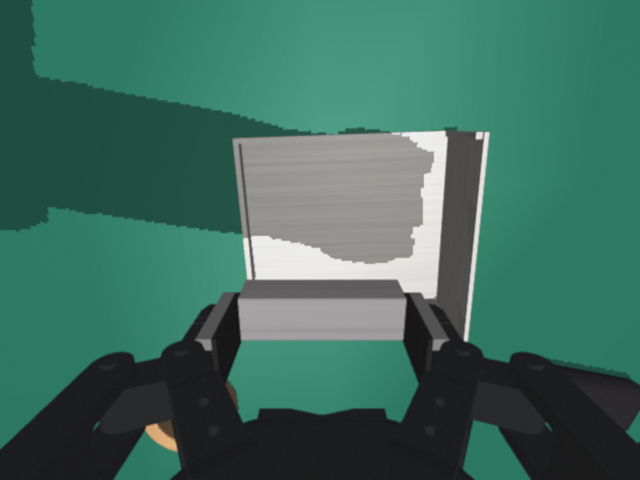

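Run:
```python
from h import *
T=np.array([[9.99999769e-01,6.00548384e-04,3.19115266e-04,-3.40652883e-04],[-6.68517578e-04,9.54188362e-01,2.99205819e-01,-7.68711660e-02],[-1.24808502e-04,-2.99205963e-01,9.54188543e-01,-1.41566996e-01]])
def tp(px,z):
    d=T[:,:3]@np.array([(px[0]-321.668)/350.951,(px[1]-235.719)/350.951,1]); return T[:,3]+d*(z-T[2,3])/d[2]
for p in [(238,298),(406,298),(407,339),(240,339)]: print(tp(p,-.0142))
print(tp((240,281),.0058))
W=np.load("w1.npy")
```

```text
[-0.034  -0.0106 -0.0142]
[ 0.0337 -0.0107 -0.0142]
[ 0.0355  0.0084 -0.0142]
[-0.0345  0.0084 -0.0142]
[-0.0377 -0.0089  0.0058]
```

Run:
```python
from h import *
r,_,_=toolrot(.086)
movep([.487,.2995,.13],r)
s=get_state();print(s["clock"],s["position"],s["finger_gap"])
f=shot("wrist","w10.png")
shot("top","t10.png",(190,345,100,260),4)
T=f["T_tool_cam"]; W=np.eye(4);W[:3,:3]=Ro.from_rotvec(s["eef_rot"]).as_matrix();W[:3,3]=s["position"]; np.save("w10.npy",W@T)
for d in tip_of("wrist","nest_c"): print(d)
```

```text
21.4417 [0.4869 0.2987 0.1294] 0.8038193971343983
{'centre': [326.6, 230.0], 'score': 0.9}
```

View pics/w10.png

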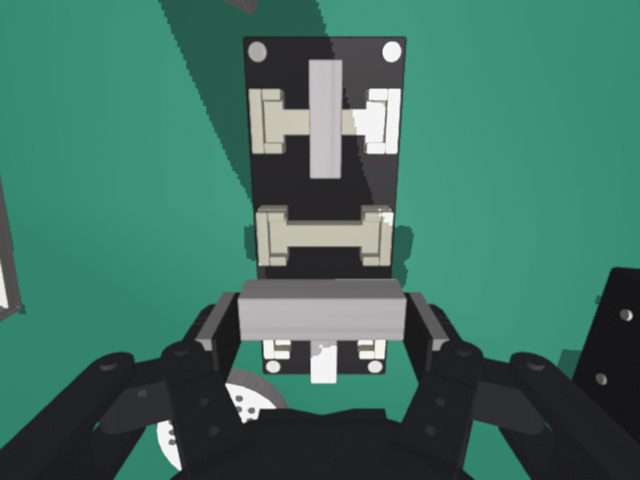

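View pics/t10.png

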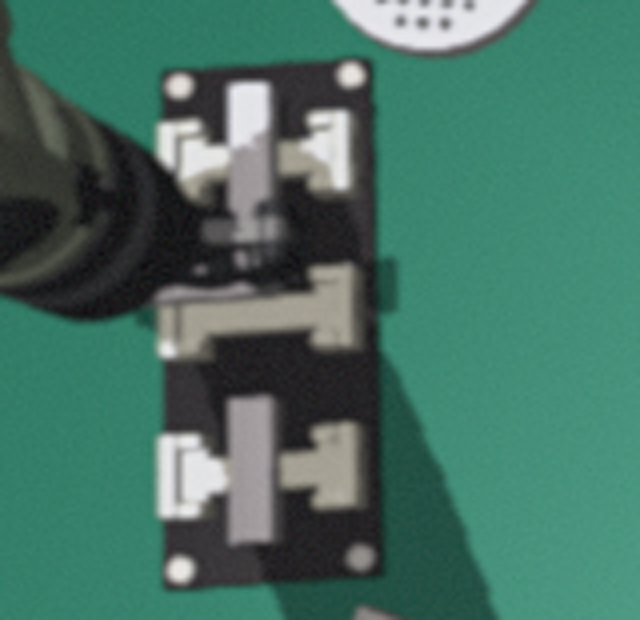

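```bash
python3 - <<'E'
from h import *
W=np.load("w10.npy")
def wp(px,z):
    d=W[:3,:3]@np.array([(px[0]-321.668)/350.951,(px[1]-235.719)/350.951,1]); return W[:3,3]+d*(z-W[2,3])/d[2]
P=np.array([wp(p,.034) for p in [(257,212),(393.5,210.5),(391.5,265),(259.5,266)]]);print(P,P.mean(0))
a=P[1]+P[2]-P[0]-P[3];print("yaw",np.arctan2(a[1],a[0])-np.pi/2,np.linalg.norm(P[0]-P[1]),np.linalg.norm(P[1]-P[2]))
# rib edges at z .024
R=np.array([wp(p,.024) for p in [(286,222),(363,221),(363,246),(287,247)]]);print("rib",R.mean(0),R)
# filled bar B
B=np.array([wp(p,.044) for p in [(309,60),(341.5,60),(340.5,178),(309.5,178)]]);print("bar",B.mean(0),np.linalg.norm(B[0]-B[3]))
print("tip",wp((326.6,230),.010))
E
python3 - <<'E'
import cv2
t=cv2.imread("pics/w10.png")
cv2.imwrite("pics/z_w10.png",cv2.resize(t[195:290,230:420],None,fx=4.2,fy=4.2,interpolation=cv2.INTER_CUBIC))
E
```

```text
[[0.4716 0.2527 0.034 ]
 [0.4625 0.3468 0.034 ]
 [0.5029 0.3513 0.034 ]
 [0.5118 0.2557 0.034 ]] [0.4872 0.3016 0.034 ]
yaw 0.0950433724277766 0.09454678432777724 0.040585479152127936
rib [0.4867 0.3012 0.024 ] [[0.4799 0.2723 0.024 ]
 [0.4743 0.3281 0.024 ]
 [0.4934 0.3304 0.024 ]
 [0.4991 0.2741 0.024 ]]
bar [0.4085 0.2945 0.044 ] 0.06892741860967302
tip [0.4875 0.3029 0.01  ]
```

View pics/z_w10.png

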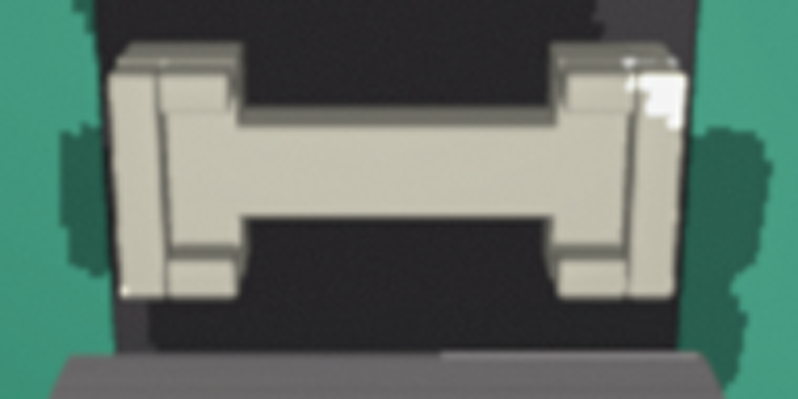

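Run:
```python
from h import *
r,_,_=toolrot(.089)
p=np.array([.4878,.3008,0])
move_l(p+[0,0,.065],velocity=.12,rot=r)
s=get_state();print(s["clock"],s["position"])
f=shot("wrist","w11.png")
shot("scene","s11.png",(170,310,380,520),4.2)
hit=move_l(p+[0,0,.031],velocity=.05,until_force=4)
s=get_state();print(hit,s["clock"],s["position"],s["contact_force"],s["finger_gap"])
shot("scene","s12.png",(170,310,380,520),4.2)
```

```text
22.2833 [0.4883 0.3008 0.0654]
True 23.0917 [0.487  0.3004 0.0298] [1.0543 0.0201 4.5751] 0.805546299748138
```

View pics/w11.png

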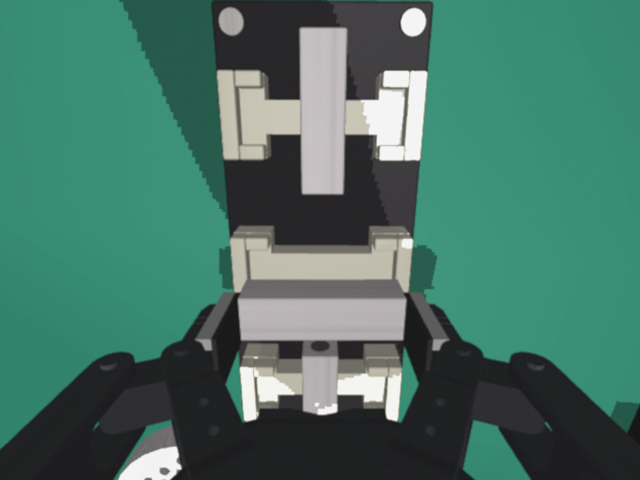

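View pics/s12.png

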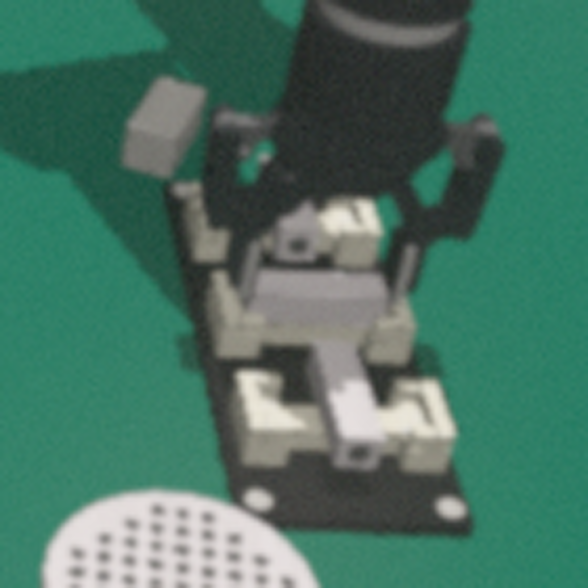

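Run:
```python
from h import *
let_go()
s=get_state();print(s["clock"],s["contact_force"])
p=s["position"]
move_l([p[0],p[1],.14],velocity=.15)
s=get_state();print(s["clock"],s["position"],s["contact_force"])
f=shot("wrist","w13.png")
T=f["T_tool_cam"]; W=np.eye(4);W[:3,:3]=Ro.from_rotvec(s["eef_rot"]).as_matrix();W[:3,3]=s["position"]; np.save("w13.npy",W@T)
shot("scene","s13.png",(140,330,120,520),2)
```

```text
23.4583 [ 0.3825 -0.0983 -0.2742]
24.35 [0.4851 0.2995 0.1392] [-0.2494 -0.293  -0.375 ]
```

View pics/w13.png

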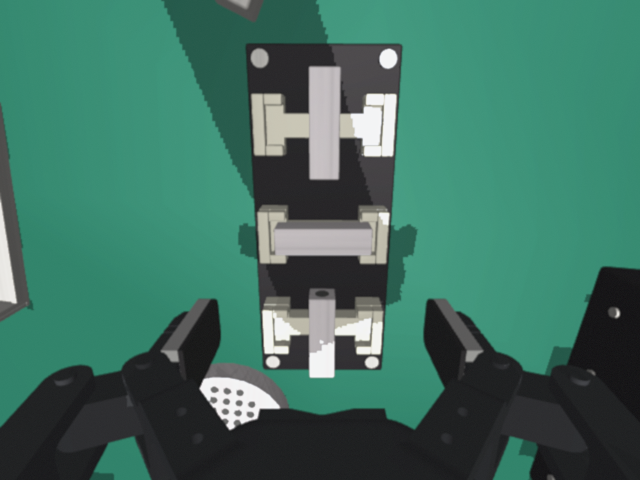

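View pics/s13.png

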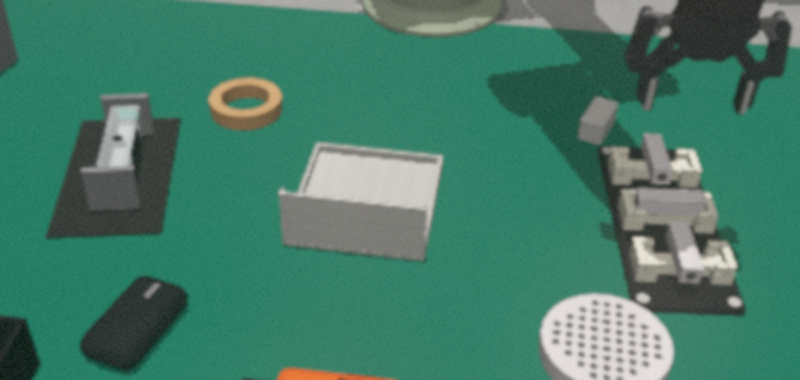

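Run:
```python
import cv2
t=cv2.imread("pics/w13.png")
cv2.imwrite("pics/z_w13.png",cv2.resize(t[195:275,245:405],None,fx=5,fy=5,interpolation=cv2.INTER_CUBIC))
```

```text
(no output)
```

View pics/z_w13.png

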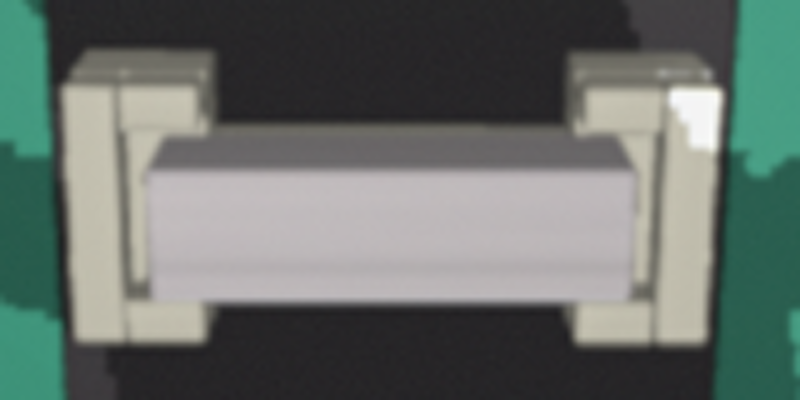

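Run:
```python
from h import *
W=np.load("w13.npy")
def wp(px,z):
    px=np.array(px)/5+[245,195]-.4
    d=W[:3,:3]@np.array([(px[0]-321.668)/350.951,(px[1]-235.719)/350.951,1]); return W[:3,3]+d*(z-W[2,3])/d[2]
B=np.array([wp(p,.044) for p in [(148,168),(635,170),(631,301),(150,301)]])
N=np.array([wp(p,.034) for p in [(62,85),(722,88),(707,346),(77,343)]])
print("bar",B.mean(0),np.linalg.norm(B[0]-B[1]),np.linalg.norm(B[1]-B[2]));print("nest",N.mean(0),np.linalg.norm(N[0]-N[1]))
for Q in(B,N):
    a=Q[1]+Q[2]-Q[0]-Q[3];print(np.arctan2(a[1],a[0])-np.pi/2)
s=get_state();print(s["clock"])
sign_off()
```

```text
bar [0.487  0.3008 0.044 ] 0.06841925485161499 0.019585336958665125
nest [0.4876 0.301  0.034 ] 0.09526404152233021
0.0881272590836486
0.08534729286089893
24.45
the job is handed in; nothing more can be done
```

The job is done and handed in at about 24.5 s of the 51 s allowed. No verdict was reported.

- **Tube:** I gripped it by the rubber bands, tipped it 38° mouth down and tapped the rim three times on the tray's tall edge. The part dropped into the tray. I then laid the tube back on its mat. The last scene picture shows it level and clear of the gripper. I placed it within about 10 mm of the mat's centre by the robot's readings.
- **Standoff:** I gripped it by its two ends, not across its width. The filled standoffs lie crosswise in their nests, so the fully opened fingers could have hit them. I lowered it into the empty middle nest until it touched the floor.
- **Last check:** In the final wrist picture the bar's centre is within 1 mm of the nest's centre and its direction within 0.003 rad. It touched down at the height expected for fully home. In that picture and the last scene picture the neighbouring standoffs and most of the bystanders look unmoved. The driver was mostly outside the crop, and I did not measure any of them again.
- **Disagreements:** The top camera and the wrist camera differed by about 4 mm on where the standoff lay in the tray. The wrist weight reading did not show clearly that the part had come out, so I confirmed that from the pictures.

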